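# Find and mark the balance point of an instrument boom

### The arm

A 6-joint arm with a two-finger parallel gripper is mounted at the origin on a cart in front of the work surface, level with it; the furniture and walls round the work are solid. World frame = base frame: x ahead of the robot, y to its left, z up, the work surface at z = 0. Lengths are in m, angles in rad, forces in N, time in s.
With the tool pointing down it reaches from about 0.25 to 0.725 m from the base axis. Payload 4 kg.
Tool frame: the origin (TCP) lies at the very end of the fingers, on their centre line; the grasp point (between the pads) lies 19 mm behind it; z points along the fingers, y is the line along which they close (so a half turn about z gives the same grasp; the last joint's range is limited). The gripper opens to 85 mm and grips with 20 to 120 N. Pads are 22 mm wide; open, the fingers measure 114 mm over their backs; the gripper's body (76 mm by 85 mm) begins 54 mm behind the grasp point. The pads swing forward as they close: fully open they stand 13 mm farther back than shut.
Start: joints at [-1.185, 0.241, 0.005, 1.335, 0, 1.571], TCP at [0.188, -0.463, 0.203] pointing down, gripper open.
Joint ranges: [-2.72, 2.72], [-1.05, 1.87], [-1.09, 1.28], [-1.99, 2.15], [-1.42, 1.44], [-3.14, 3.14]. Speed limits (rad/s): [2.79, 2.79, 3.14, 3.14, 3.14, 3.14].

### API

Orientations are given as a unit quaternion [x, y, z, w].
In Python, from workcell import telemetry, vision, workorder gives the robot as it stands.
- The arm moves only by the shell command python3 -m inch 'ROWS'. ROWS is JSON, a list of rows, each a list of 3 entries, a list of its own where there are three numbers: the turn, a rotation vector about the tool's x, y, z scaled (see below), then the shift along the tool's x, y, z scaled (see below), then the closure, from -1 (fully open) to 1 (shut). A call has 1 to 10 rows; each row shifts and turns the commanded pose from where the row before left it, along the tool's axes as they then stand; what a row does not reach is not made up. The controller multiplies each number of a shift by 0.3 m and each number of a turn by 360 degrees. A row lasts 1/12 s, in which the tool goes at most 41.7 mm and 7.16 degrees, less where a joint would pass 70% of its speed; a pose out of reach is approached as far as the arm can. A call with a number of a shift or a turn outside -1 to 1 is refused whole. A call with a gripper value outside its range is refused whole. The fingers move at their own pace and stop on an object; the grip force is fixed at half the most. Time passes only in rows, so rows that do not move let the fingers close. It gives the time, the measured TCP pose, the force, the opening and the grip force at its end, in the units of the state.
- telemetry.get_obs(): the state, without advancing time (a new reading comes with each control period).
- vision.camera(name): name is "scene" or "top"; returns a dict with "img" (480x640x3 uint8, red, green, blue), "fov_y" (degrees; the focal length in pixels is half the picture's height over the tangent of half this angle, whatever the lens; pixels are square), "cx", "cy" (the principal point, pixels), "pose" (4x4, takes a point from camera to world coordinates). Camera axes: x right, y up, looking along -z (the intrinsics and any distortion apply to the point x, -y, -z); pixel columns grow to the right and rows downward; lengths in m; the calibration is good to about 2 mm. A picture is of the moment at which its call begins. There is no depth.
- workorder.job_done(): hands the job in; it is judged then, once.
The state is a dict: "clock": time; "joint_pos": joint angles; "joint_vel": joint speeds; "tau": joint torques, N m; "eef_pos": TCP position; "tool_rot": TCP orientation; "ft_force": force on the tool from outside, world axes, zero at the start; "ft_torque": the same for the moment, N m; "grip_width": finger opening in m; "grasp_force": force on a finger pad.
Only numpy, scipy, OpenCV 4.12 (cv2) and the standard library are available. Lean on these libraries where they do the work, as an engineer would, in place of code of your own. Each camera call takes 0.05 s, during which the arm holds its last target. There are 200 camera calls.

### The job

Slide the red-knobbed stop bolt fully out of the boom's way, then slide the boom along the deck, without lifting it off, past the brass fulcrum edge until it just tips and, left alone, rests with the yellow spring plunger pressed roughly halfway, not bottomed. Then take the orange marker clip from its slanted dock and set it astride the boom right above the fulcrum edge to mark the balance point, leaving the boom resting on the partly pressed plunger. Leave the mug behind the stand, the tape roll and the bit box where they are.

Things in the scene. Friction and masses are not known exactly. Their poses are not given: they have to be found in the camera images.
- stand: Fixed stand, grey base, blue deck. Origin on the desk below the fulcrum edge; z up; the boom slides along it towards -y. Deck 80 wide, top 60 mm above the desk, from y=0 to +200 mm. Two aluminium guides 10 mm high, 23 mm apart, hold the boom straight from y=+25 to +120 mm. Base 110 wide, 12 high, y -145 to +205 mm.
- fulcrum (a point): Middle of the brass fulcrum edge (rounded rod of 4 mm radius across x) at the deck's end, level with the deck top, 60 mm above the desk; axes as the stand's.
- boom: Loose black tube 340 long (y), 20 wide (x), 24 high; origin: centre of underside. Steel head at -y, green cap at +y (tail). 0.5 kg; hidden ballast puts the balance point anywhere within 30 mm of its middle. Its middle starts 60-100 mm behind (+y of) the edge. A finger's friction on the tail can keep it from tipping: inch by 5 mm or less, back off and look. Tipped, it slopes about 3 to 10 degrees.
- plunger (a joint): Yellow spring plunger, 14 mm diameter, 100 mm beyond the edge (stand y=-100 mm) under the boom; 0 = up (top 4 mm below deck level), 0.016 m = bottomed. Soft spring, 0.05 N preload and 45 N/m: with the balance point a few mm past the edge it rests partway, about 1 mm per mm; aim for 0.003 to 0.011.
- plunger_top (a point): Top of the yellow plunger.
- bolt (a joint): Steel stop bolt across the boom's path 117 to 127 mm beyond the edge, 66 to 84 mm above the desk; it blocks the boom before it can tip. Slides along the stand's +x: 0 = blocking, 0.045 m = fully withdrawn; friction 1.5 N, stays where left. Path free beyond 0.03.
- bolt_knob (a point): Top centre of the bolt's red knob: upright, 16 mm diameter, its grip 28 mm high, top 122 mm above the desk; push or pull it along the stand's +x. Boom top is 84 mm above the desk.
- clip: Loose orange clip, 20 g, an upside-down U to set astride the boom. Origin: underside of its roof, centre. Roof 34 (x) by 16 (y) by 4 mm; legs, flared at the tips, reach 14 mm below it, 25 mm apart in x; above it a grip block 22 (x) by 12 (y), top 34 mm above the origin. Its y runs along the boom, either way round. Starts astride the dock's stub, leaning with it.
- dock: Fixed grey dock, base 100 by 80 mm. Its stub (22 wide, 50 long along y) is rolled 30 degrees about the dock's y, its normal (-sin30, 0, cos30) in the dock's frame, leaning to the robot; draw the clip off along that normal: tool tilted 30 degrees, fingers closing along the dock's y.
- dock_top (a point): Middle of the stub's top face, 66 mm above the desk, where the clip's origin starts.
- mug: White mug with a blue pattern, 91 mm high, just behind the stand; bystander, leave alone.
- tape_black: Roll of black tape, 53 mm across, 19 mm high; bystander, leave alone.
- bit_box: Beige case of driver bits 57 by 86 by 28 mm; bystander, leave alone.
There are look-alikes about, which are no part of the job. There is more than one size of the clip; the job needs the smaller.

How it is judged:
By the outcome, as a careful person would: the job done as asked, in the order asked, and still so for the second after the job is handed in, with the robot touching nothing.
It also fails if it takes over 72 s, if anything falls off the work surface, if the arm or the gripper's body presses on something with over 40 N, if the wrist force passes 120 N, or if a joint passes its speed limit or range.

## Working session

There is one attempt and no reset: what is moved stays moved. The work goes in short steps, Python scripts to look and compute and a shell command to move; the robot and the scene stay as the last step left them, time stands still between calls to the robot, and variables do not carry over. Pictures are saved under pics/ and viewed, at most 10 in all, crops included, and the job is handed in when it is done.

```bash
mkdir -p pics; cat > h.py <<'E'
import numpy as np,cv2
from workcell import telemetry, vision, workorder
from scipy.spatial.transform import Rotation as R
def cam(n,save=None):
    c=vision.camera(n)
    if save: cv2.imwrite('pics/'+save,c['img'][:,:,::-1])
    return c
def ray(c,u,v):
    f=240/np.tan(np.radians(c['fov_y'])/2)
    d=np.array([(u-c['cx'])/f,-(v-c['cy'])/f,-1.]); P=np.array(c['pose'])
    return P[:3,3],P[:3,:3]@d
def onz(c,u,v,z):
    o,d=ray(c,u,v); return o+d*(z-o[2])/d[2]
def proj(c,p):
    P=np.array(c['pose']); q=P[:3,:3].T@(np.array(p)-P[:3,3]); f=240/np.tan(np.radians(c['fov_y'])/2)
    return c['cx']+f*q[0]/-q[2], c['cy']-f*q[1]/-q[2]
E
python3 - <<'E'
from h import *
for n in('scene','top'):
    c=cam(n,n+'0.png'); print({k:c[k] for k in c if k!='img'})
o=telemetry.get_obs(); print(o)
E
```

```text
{'fov_y': 51.50633200412109, 'cx': 321.6347674027148, 'cy': 244.9270675001698, 'pose': array([[ 0.83998295,  0.22772806, -0.49251252, -0.08328798],
       [-0.54258879,  0.36105406, -0.75844405, -1.02727311],
       [ 0.00510465,  0.90431184,  0.42684194,  0.62649871],
       [ 0.        ,  0.        ,  0.        ,  1.        ]])}
{'fov_y': 54.89838899706599, 'cx': 320.51358104542214, 'cy': 243.5511599730319, 'pose': array([[-2.89293408e-02,  9.94121423e-01, -1.04334507e-01,
         3.96726278e-01],
       [-9.99579172e-01, -2.89945526e-02,  8.91945065e-04,
        -8.91555377e-02],
       [-2.13843066e-03,  1.04316404e-01,  9.94541862e-01,
         1.40622313e+00],
       [ 0.00000000e+00,  0.00000000e+00,  0.00000000e+00,
         1.00000000e+00]])}
{'clock': 0.1, 'joint_pos': array([-1.18503315e+00,  2.41349321e-01,  3.82293601e-03,  1.33520541e+00,
       -2.33453641e-05,  1.57079999e+00]), 'joint_vel': array([ 9.14842772e-04, -1.96495729e-03,  1.69824548e-03, -1.19772145e-03,
        3.51657931e-05, -8.38726473e-04]), 'tau': array([ 8.08476852e-04, -3.73139298e+01,  2.53009647e+01,  1.08415508e-02,
        7.78423009e-05, -1.02962268e-06]), 'eef_pos': array([ 0.18788494, -0.46266513,  0.20208246]), 'tool_rot': array([ 9.81455834e-01,  1.91685964e-01, -1.96960455e-04, -9.47548674e-04]), 'ft_force': array([ 0.50578594,  1.05525876, -0.40593526]), 'ft_torque': array([-0.02250835,  0.00191312, -0.05980026]), 'grasp_force': 0.0, 'grip_width': 0.08560990465987547}
```

View pics/scene0.png

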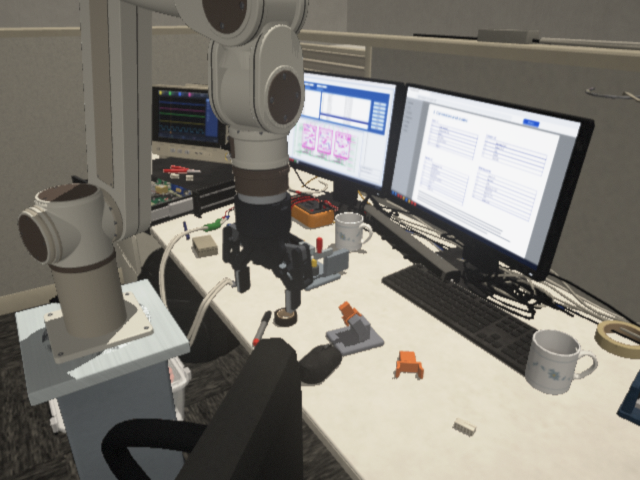

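View pics/top0.png

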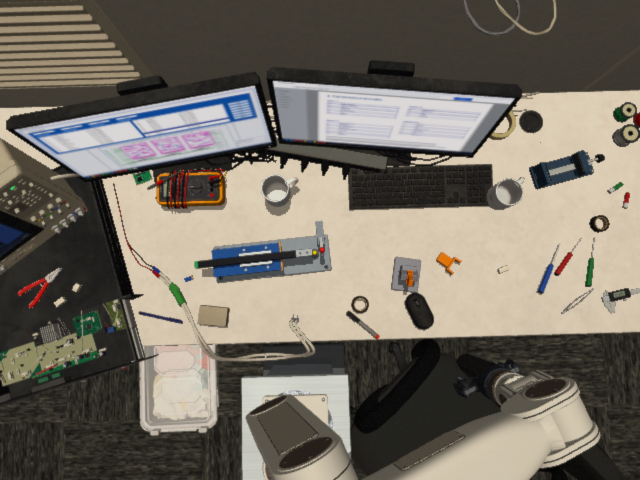

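The top view shows the stand with its boom (green tail at (197,265), head near (318,252)), and the red knob at (322,250). An orange clip sits on the dock at (407,278) and a loose orange clip lies at (449,262). The mug is at (276,190), the tape at (360,304), and the bit box at (213,316).

Candidates:
- **Clip:** the docked one at (407,278), or the loose one at (449,262), which is probably the larger look-alike. I choose the docked one by its description.
- **Mug:** (276,190) is behind the stand; (505,190) is a look-alike.

A close crop will check this.

```bash
python3 - <<'E'
from h import *
c=cam('top'); s=cam('scene')
a=cv2.resize(c['img'][210:320,190:470],None,fx=2.8,fy=2.8,interpolation=cv2.INTER_CUBIC)
b=cv2.resize(s['img'][225:385,250:430],None,fx=1.6,fy=1.6,interpolation=cv2.INTER_CUBIC)
W=np.zeros((a.shape[0]+b.shape[0],a.shape[1],3),np.uint8); W[:a.shape[0]]=a; W[a.shape[0]:,:b.shape[1]]=b
cv2.imwrite('pics/crop1.png',W[:,:,::-1]); print(W.shape)
def blobs(c,lo,hi,amin=8):
    h=cv2.cvtColor(c['img'],cv2.COLOR_RGB2HSV); m=cv2.inRange(h,lo,hi)
    n,l,st,ce=cv2.connectedComponentsWithStats(m); return [(st[i].tolist(),ce[i].round(1).tolist()) for i in range(1,n) if st[i][4]>=amin]
R_=[('red',(0,170,90),(5,255,255)),('or',(8,170,120),(17,255,255)),('grn',(50,120,60),(80,255,255)),('blue',(100,140,60),(120,255,255)),('yel',(22,130,100),(32,255,255))]
for nm,cc in(('top',c),('scene',s)):
  for k,lo,hi in R_:
    for x in blobs(cc,lo,hi):
      u,v=x[1]
      if (nm=='top' and 185<u<470 and 205<v<330) or (nm=='scene' and 240<u<440 and 220<v<390): print(nm,k,x, onz(cc,u,v,.08).round(3))
E
```

```text
(564, 784, 3)
top red ([320, 248, 4, 5, 17], [321.5, 249.6]) [ 0.518 -0.093  0.08 ]
top or ([437, 253, 24, 21, 172], [446.2, 260.7]) [ 0.476 -0.45   0.08 ]
top or ([407, 270, 6, 16, 73], [409.9, 277.4]) [ 0.431 -0.343  0.08 ]
top grn ([195, 262, 4, 6, 18], [196.2, 264.4]) [0.486 0.269 0.08 ]
top blue ([212, 243, 67, 17, 446], [241.9, 250.7]) [0.522 0.137 0.08 ]
top blue ([214, 260, 67, 17, 511], [243.9, 269.0]) [0.469 0.132 0.08 ]
top blue ([185, 277, 6, 4, 15], [187.8, 278.5]) [0.446 0.293 0.08 ]
top yel ([313, 250, 4, 5, 18], [314.3, 252.0]) [ 0.512 -0.072  0.08 ]
scene red ([318, 238, 3, 13, 33], [319.0, 243.7]) [ 0.546 -0.046  0.08 ]
scene red ([254, 339, 4, 5, 16], [255.3, 341.1]) [ 0.222 -0.337  0.08 ]
scene or ([307, 216, 9, 11, 47], [310.9, 221.3]) [0.607 0.093 0.08 ]
scene or ([340, 303, 8, 6, 20], [343.5, 305.5]) [ 0.428 -0.324  0.08 ]
scene or ([398, 352, 18, 17, 154], [406.5, 358.3]) [ 0.422 -0.523  0.08 ]
scene yel ([312, 259, 4, 8, 28], [313.5, 262.5]) [ 0.477 -0.129  0.08 ]
```

View pics/crop1.png

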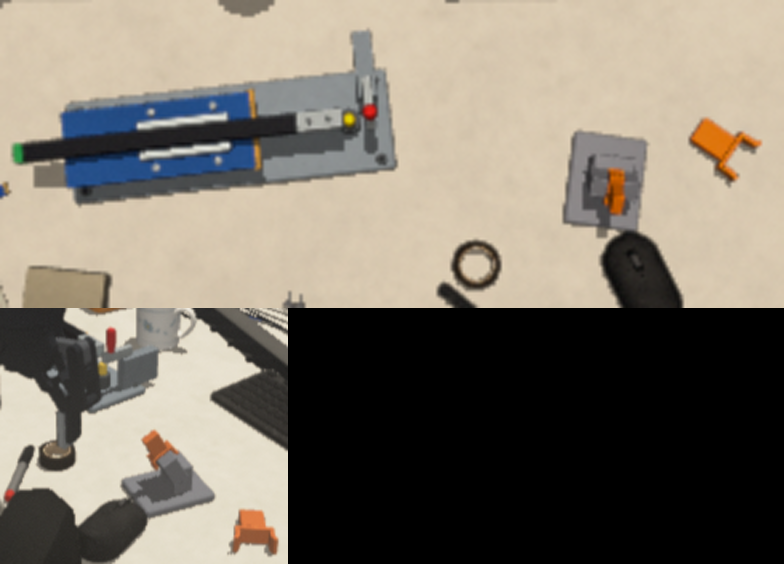

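The crop confirms the choice. The docked clip at top-view pixel (410,277) sits on the slanted stub and is the smaller one. The loose clip at (446,261) is visibly larger. The plunger at (314,252) shows just beyond the head, and the knob is at (321.5,249.6). Next I'll localise the stand and dock.

```bash
cat > loc.py <<'E'
from h import *
c=cam('top'); h=cv2.cvtColor(c['img'],cv2.COLOR_RGB2HSV)
m=cv2.inRange(h,(100,140,60),(120,255,255)); m[:205]=0; m[320:]=0; m[:,:200]=0; m[:,300:]=0
pts=cv2.findNonZero(m).reshape(-1,2)
w=np.array([onz(c,u,v,.06)[:2] for u,v in pts]).astype(np.float32)
r=cv2.minAreaRect(w*1000); print('deck mm',r)
box=cv2.boxPoints(r); e=[box[1]-box[0],box[2]-box[1]]; e=max(e,key=np.linalg.norm); e=e/np.linalg.norm(e); e=e*np.sign(e[1])
ys=e; xs=np.array([e[1],-e[0]]); print('stand y axis',ys,'yaw deg',np.degrees(np.arctan2(-e[0],e[1])))
C=np.array(r[0]); print('deck extents along y', (w*1000@ys).min(),(w*1000@ys).max(),'x',(w*1000@xs).min(),(w*1000@xs).max())
F=C-ys*100; print('fulcrum approx',F)
def rel(p): d=np.array(p[:2])*1000-F; return (d@xs).round(1),(d@ys).round(1)
def blob(lo,hi,x0,x1,y0,y1):
    mm=cv2.inRange(h,lo,hi); z=np.zeros_like(mm); z[y0:y1,x0:x1]=mm[y0:y1,x0:x1]; return cv2.findNonZero(z).reshape(-1,2)
b=blob((0,170,90),(5,255,255),315,330,240,260); p=onz(c,*b.mean(0),.122); print('knob',p,rel(p))
b=blob((22,130,100),(32,255,255),308,320,245,258); p=onz(c,*b.mean(0),.056); print('plunger',p,rel(p))
b=blob((50,120,60),(80,255,255),190,202,255,272)
for q in(b.mean(0),[b[:,0].min()-.5,b[:,1].mean()],[b[:,0].max()+.5,b[:,1].mean()]): p=onz(c,*q,.084); print('cap',p,rel(p))
b=blob((8,150,90),(17,255,255),400,418,262,292); print('clip px',b.min(0),b.max(0),b.mean(0))
lo=b[b[:,1]==b[:,1].max()].mean(0); hi=b[b[:,1]==b[:,1].min()].mean(0)
print(lo,onz(c,lo[0],lo[1]+.5,.09),hi,onz(c,hi[0],hi[1]-.5,.078), 'y-extent', onz(c,b[:,0].min()-.5,277,.08),onz(c,b[:,0].max()+.5,277,.08))
g=cv2.inRange(h,(0,0,60),(179,45,165)); z=np.zeros_like(g); z[250:300,385:426]=g[250:300,385:426]
n,l,st,ce=cv2.connectedComponentsWithStats(z); i=1+st[1:,4].argmax(); q=cv2.findNonZero((l==i).astype(np.uint8)).reshape(-1,2)
w=np.array([onz(c,u,v,.01)[:2]*1000 for u,v in q]).astype(np.float32); print('dock',cv2.minAreaRect(w),st[i])
E
python3 loc.py; python3 - <<'E'
import cv2,numpy as np
E
```

```text
deck mm ((497.2796630859375, 128.75009155273438), (78.3514175415039, 193.23507690429688), 4.7983622550964355)
stand y axis [-0.08364942  0.99649525] yaw deg 4.7983656
deck extents along y -9.915829 183.31924 x 467.13098 545.4824
fulcrum approx [505.64460468  29.10057068]
knob [ 0.51426873 -0.09264626  0.122     ] (np.float64(-1.6), np.float64(-122.0))
plunger [ 0.51399816 -0.07152772  0.056     ] (np.float64(-0.1), np.float64(-101.0))
cap [0.48581112 0.26756632 0.084     ] (np.float64(0.2), np.float64(239.3))
cap [0.48594997 0.27234301 0.084     ] (np.float64(0.7), np.float64(244.0))
cap [0.48561672 0.26087908 0.084     ] (np.float64(-0.6), np.float64(232.6))
clip px [406 270] [412 286] [409.42857143 277.75824176]
[410. 286.] [ 0.40500924 -0.34042993  0.09      ] [409. 270.] [ 0.45374358 -0.34223906  0.078     ] y-extent [ 0.43250411 -0.33079534  0.08      ] [ 0.43192314 -0.35082134  0.08      ]
dock ((441.0001525878906, -344.1180419921875), (80.94886779785156, 103.82437896728516), 80.29949188232422) [391 257  30  37 783]
```

```bash
cat > st.py <<'E'
from h import *
o=telemetry.get_obs(); F=np.array([.5056,.0291]); ys=np.array([-.0836,.9965]); xs=np.array([.9965,.0836])
p=o['eef_pos']; d=p[:2]-F; M=R.from_quat(o['tool_rot']).as_matrix()
print('t',round(o['clock'],2),'stand xyz mm',(d@xs*1000).round(1),(d@ys*1000).round(1),(p[2]*1000).round(1),'toolx yaw',np.degrees(np.arctan2(M[1,0],M[0,0])).round(2),'z',M[:,2].round(3),'f',o['ft_force'].round(1),'w',round(o['grip_width'],4),round(o['grasp_force'],1),'world',p.round(4))
E
python3 -m inch '[[[0,0,0.016],[0,0,0],1],[[0,0,0.016],[0,0,0],1],[[0,0,0.016],[0,0,0],1],[[0,0,0],[0.08,-0.095,0],1],[[0,0,0],[0.083,-0.095,0],1],[[0,0,0],[0.083,-0.095,0],1],[[0,0,0],[0.083,-0.095,0],1],[[0,0,0],[0.083,-0.095,0],1],[[0,0,0],[0.083,-0.095,0],1]]'
python3 st.py
python3 -m inch '[[[0,0,0],[0.083,-0.095,0],1],[[0,0,0],[0.083,-0.095,0],1],[[0,0,0],[0.083,-0.095,0],1],[[0,0,0],[0.083,-0.095,0],1],[[0,0,0],[0.083,-0.095,0],1],[[0,0,0],[0,0,0],1],[[0,0,0],[0,0,0],1]]'
python3 st.py
```

```text
clock: 1.0
eef_pos: [0.3223, -0.2788, 0.2029]
tool_rot: [0.999, 0.042, 0.0, 0.0]
ft_force: [1.1, -1.0, -0.3]
grip_width: -0.0
grasp_force: 0.0
t 1.0 stand xyz mm -208.4 -291.5 202.9 toolx yaw 4.79 z [ 0. -0. -1.] f [ 1.1 -1.  -0.3] w -0.0 0.0 world [ 0.3223 -0.2788  0.2029]
clock: 1.58
eef_pos: [0.4345, -0.1262, 0.2027]
tool_rot: [0.999, 0.044, -0.0, 0.0]
ft_force: [0.1, 0.5, -1.1]
grip_width: -0.0001
grasp_force: 0.0
t 1.58 stand xyz mm -83.8 -148.9 202.7 toolx yaw 5.1 z [-0.001 -0.    -1.   ] f [ 0.1  0.5 -1.1] w -0.0001 0.0 world [ 0.4345 -0.1262  0.2027]
```

```bash
python3 -m inch '[[[0,0,0],[0.06,-0.09,0],1],[[0,0,0],[0.06,0,0.08],1],[[0,0,0],[0,0,0.12],1],[[0,0,0],[0,0,0.1],1],[[0,0,0],[0,0,0.05],1],[[0,0,0],[0,0,0],1],[[0,0,0],[0,0,0],1]]'
python3 st.py
```

```text
clock: 2.17
eef_pos: [0.4661, -0.0989, 0.0974]
tool_rot: [0.999, 0.041, -0.001, -0.0]
ft_force: [0.6, -0.4, 0.1]
grip_width: 0.0003
grasp_force: 0.0
t 2.17 stand xyz mm -50.1 -124.3 97.4 toolx yaw 4.71 z [-0.002  0.    -1.   ] f [ 0.6 -0.4  0.1] w 0.0003 0.0 world [ 0.4661 -0.0989  0.0974]
```

```bash
python3 -m inch '[[[0,0,0],[0.04,0,0],1],[[0,0,0],[0.04,0,0],1],[[0,0,0],[0.02,0,0],1],[[0,0,0],[0.02,0,0],1],[[0,0,0],[0.02,0,0],1],[[0,0,0],[0.02,0,0],1],[[0,0,0],[0.03,0,0],1],[[0,0,0],[0.03,0,0],1],[[0,0,0],[0.02,0,0],1],[[0,0,0],[0,0,0],1]]'
python3 st.py
cat > k.py <<'E'
from h import *
F=np.array([.5056,.0291]); ys=np.array([-.0836,.9965]); xs=np.array([.9965,.0836])
c=cam('top'); h=cv2.cvtColor(c['img'],cv2.COLOR_RGB2HSV); m=cv2.inRange(h,(0,170,90),(5,255,255)); z=m*0; z[225:262,310:335]=m[225:262,310:335]
b=cv2.findNonZero(z)
if b is None: print('knob hidden')
else:
    b=b.reshape(-1,2); d=onz(c,*b.mean(0),.122)[:2]-F; print('knob n',len(b),(d@xs*1000).round(1),(d@ys*1000).round(1))
E
python3 k.py
```

```text
clock: 3.0
eef_pos: [0.5407, -0.0918, 0.0978]
tool_rot: [0.999, 0.042, 0.0, 0.0]
ft_force: [0.2, -0.4, -0.2]
grip_width: -0.0001
grasp_force: 0.0
t 3.0 stand xyz mm 24.9 -123.4 97.8 toolx yaw 4.86 z [ 0.001 -0.    -1.   ] f [ 0.2 -0.4 -0.2] w -0.0001 0.0 world [ 0.5407 -0.0918  0.0978]
knob hidden
```

```bash
python3 -m inch '[[[0,0,0],[-0.07,0,0],1],[[0,0,0],[-0.08,0,-0.1],1],[[0,0,0],[-0.06,0,-0.1],1],[[0,0,0],[-0.1,0,0],1],[[0,0,0],[-0.08,0,0],1],[[0,0,0],[0,0,0],1]]'
python3 st.py; python3 - <<'E'
from h import *
c=cam('top'); s=cam('scene')
a=cv2.resize(c['img'][215:290,185:345],None,fx=4,fy=4,interpolation=cv2.INTER_CUBIC)
b=cv2.resize(s['img'][220:290,270:390],None,fx=4,fy=4,interpolation=cv2.INTER_CUBIC)
W=np.zeros((580,640,3),np.uint8); W[:300]=a; W[300:,:480]=b; cv2.imwrite('pics/c2.png',W[:,:,::-1])
E
python3 k.py
```

```text
clock: 3.55
eef_pos: [0.4176, -0.1015, 0.1581]
tool_rot: [0.999, 0.041, -0.002, -0.0]
ft_force: [-1.0, 0.5, -0.5]
grip_width: 0.0
grasp_force: 0.0
t 3.55 stand xyz mm -98.6 -122.8 158.1 toolx yaw 4.75 z [-0.003  0.    -1.   ] f [-1.   0.5 -0.5] w 0.0 0.0 world [ 0.4176 -0.1015  0.1581]
knob n 12 0.3 -122.2
```

View pics/c2.png

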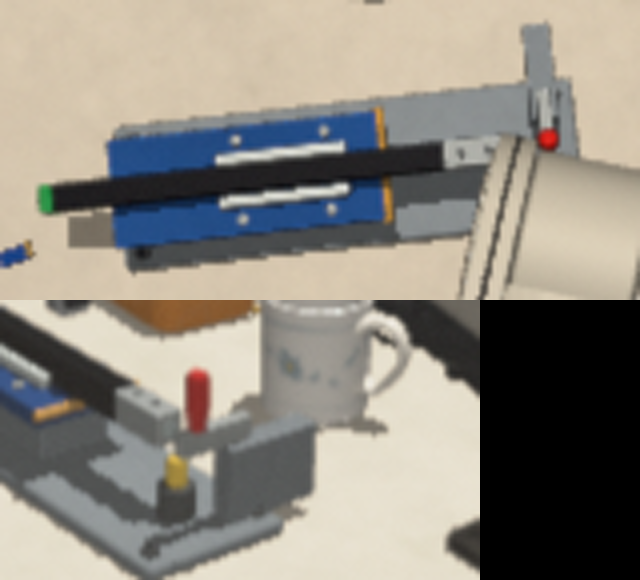

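The crop shows the knob still at its old place, at (548,138) in the crop and 0.3 mm in stand x. The bolt did not stay withdrawn, so I'll triangulate the knob to check.

```bash
cat >> h.py <<'E'
F=np.array([.5056,.0291]); ys=np.array([-.0836,.9965]); xs=np.array([.9965,.0836])
def stand(p): d=np.array(p[:2])-F; return np.array([d@xs,d@ys,p[2]])*1000
def tri(r1,r2):
    (o1,d1),(o2,d2)=r1,r2; A=np.stack([d1,-d2],1); t=np.linalg.lstsq(A,o2-o1,rcond=None)[0]
    a=o1+d1*t[0]; b=o2+d2*t[1]; return (a+b)/2,np.linalg.norm(a-b)
def pix(c,lo,hi,x0,x1,y0,y1):
    h=cv2.cvtColor(c['img'],cv2.COLOR_RGB2HSV); m=cv2.inRange(h,lo,hi); z=m*0; z[y0:y1,x0:x1]=m[y0:y1,x0:x1]
    b=cv2.findNonZero(z); return None if b is None else b.reshape(-1,2)
E
python3 - <<'E'
from h import *
c=cam('top'); s=cam('scene')
b=pix(c,(0,150,60),(6,255,255),310,335,225,262); print(b.min(0),b.max(0))
q=pix(s,(0,150,60),(6,255,255),305,340,225,265); print(q.min(0),q.max(0))
u,v=b.mean(0)
for vv in(q[:,1].min(),q[:,1].mean(),q[:,1].max()):
    p,e=tri(ray(c,u,v),ray(s,q[:,0].mean(),vv)); print(stand(p).round(1),e)
f0=np.array([*F,.06]); print(proj(c,f0),proj(s,f0))
for z in(.084,.122):
    w=np.array([*(F+ys*-.122),z]); print(z,'pred',proj(c,w),proj(s,w))
E
```

```text
[320 247] [324 250]
[317 238] [321 252]
[ 1.000e-01 -1.226e+02  1.215e+02] 0.001331022567958138
[   1.1 -122.4  104.8] 0.0026237966841630733
[   2.4 -122.2   82.5] 0.004354121479357452
(np.float64(279.9690079931921), np.float64(255.74370184982723)) (np.float64(291.2511097294372), np.float64(243.72435887064833))
0.084 pred (np.float64(321.4529609466232), np.float64(250.32469448800697)) (np.float64(318.9136339846274), np.float64(251.62920273993885))
0.122 pred (np.float64(321.45137633622323), np.float64(249.1030122878625)) (np.float64(318.9565790429964), np.float64(237.69821146783153))
```

```bash
python3 -m inch '[[[0,0,0],[0.1,0,0],1],[[0,0,0],[0.07,0,0],1],[[0,0,0],[0,0,0.1],1],[[0,0,0],[0,0,0.1],1],[[0,0,0],[0,0,0],1],[[0,0,0],[0.04,0,0],1],[[0,0,0],[0.03,0,0],1],[[0,0,0],[0.03,0,0],1],[[0,0,0],[0.03,0,0],1],[[0,0,0],[0,0,0],1]]'
python3 st.py; python3 - <<'E'
from h import *
s=cam('scene'); cv2.imwrite('pics/c3.png',cv2.resize(s['img'][170:300,260:420],None,fx=4,fy=4,interpolation=cv2.INTER_CUBIC)[:,:,::-1])
E
```

```text
clock: 4.63
eef_pos: [0.5151, -0.0942, 0.0989]
tool_rot: [0.999, 0.042, 0.002, 0.0]
ft_force: [-0.5, 0.5, -0.5]
grip_width: -0.0001
grasp_force: 0.0
t 4.63 stand xyz mm -0.8 -123.7 98.9 toolx yaw 4.86 z [ 0.003 -0.    -1.   ] f [-0.5  0.5 -0.5] w -0.0001 0.0 world [ 0.5151 -0.0942  0.0989]
```

View pics/c3.png

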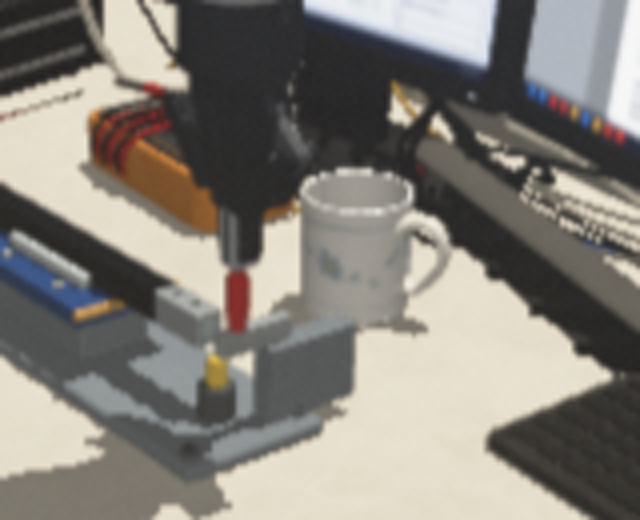

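The fingertips end at about crop (240,265), just above the knob's top at (237,272). They are roughly 24 mm higher than the reported TCP implies. I'll check that against the initial picture.

```bash
python3 - <<'E'
from h import *
s=cam('scene'); o=telemetry.get_obs(); p=o['eef_pos']; print('now tcp px',proj(s,p),proj(s,p+[0,0,.025]), [round(x,3) for x in o['joint_pos']])
p0=np.array([.18788,-.46266,.20208]); ty=np.array([np.cos(np.radians(-67.9)),np.sin(np.radians(-67.9)),0])
for k in(-.05,0,.05): print('start',k,proj(s,p0+ty*k+[0,0,.013]),proj(s,p0+ty*k+[0,0,.037]))
g=cv2.cvtColor(s['img'],cv2.COLOR_RGB2GRAY); print(g[222:262,316:324].tolist()[::2])
E
```

```text
now tcp px (np.float64(318.2671832489343), np.float64(246.9601882038899)) (np.float64(318.2898411164603), np.float64(237.72906351238655)) [np.float64(-0.182), np.float64(0.351), np.float64(-0.125), np.float64(1.094), np.float64(-0.0), np.float64(2.876)]
start -0.05 (np.float64(242.36593515585832), np.float64(306.1969819927054)) (np.float64(241.36848790189123), np.float64(292.6915455156647))
start 0 (np.float64(267.20425483482416), np.float64(316.74129569770815)) (np.float64(266.52124671581345), np.float64(302.90389860507355))
start 0.05 (np.float64(293.84884224596834), np.float64(328.052402561406)) (np.float64(293.52985948303854), np.float64(313.8697529701759))
[[55, 46, 46, 45, 43, 44, 43, 42], [77, 87, 85, 56, 43, 43, 43, 42], [80, 98, 100, 63, 45, 45, 44, 42], [81, 98, 99, 62, 45, 45, 44, 40], [81, 99, 101, 61, 45, 43, 45, 45], [82, 98, 100, 64, 46, 46, 45, 45], [82, 98, 100, 64, 47, 46, 49, 55], [119, 105, 103, 89, 84, 98, 135, 155], [174, 110, 85, 79, 78, 114, 187, 217], [127, 75, 72, 74, 70, 80, 143, 212], [127, 76, 71, 72, 72, 81, 142, 210], [128, 76, 73, 72, 71, 79, 141, 212], [127, 76, 72, 74, 72, 81, 146, 214], [134, 86, 73, 73, 71, 91, 171, 214], [158, 99, 72, 72, 75, 109, 165, 185], [123, 92, 79, 77, 82, 100, 133, 134], [103, 103, 102, 102, 103, 104, 105, 107], [102, 102, 102, 102, 103, 104, 106, 104], [104, 107, 118, 142, 146, 181, 195, 148], [141, 167, 210, 220, 222, 223, 220, 149]]
```

```bash
python3 -m inch '[[[0,0,0],[-0.1,0,0],1],[[0,0,0],[-0.07,0,0],1],[[0,0,0],[0,0,0.04],1],[[0,0,0],[0,0,0.045],1],[[0,0,0],[0,0,0],1],[[0,0,0],[0.04,0,0],1],[[0,0,0],[0.03,0,0],1],[[0,0,0],[0.02,0,0],1],[[0,0,0],[0.02,0,0],1],[[0,0,0],[0,0,0],1]]'
python3 st.py; python3 - <<'E'
from h import *
s=cam('scene'); q=pix(s,(0,150,60),(6,255,255),300,350,215,265); print(q.min(0),q.max(0),len(q))
for x in(0,.02,.045):print(x,proj(s,np.array([*(F-ys*.122+xs*x),.11])))
E
```

```text
clock: 5.57
eef_pos: [0.4957, -0.0957, 0.0728]
tool_rot: [0.999, 0.042, 0.001, 0.0]
ft_force: [-0.5, -0.2, 0.0]
grip_width: -0.0001
grasp_force: 0.0
t 5.57 stand xyz mm -20.3 -123.5 72.8 toolx yaw 4.85 z [ 0.001 -0.    -1.   ] f [-0.5 -0.2  0. ] w -0.0001 0.0 world [ 0.4957 -0.0957  0.0728]
[318 238] [321 251] 41
0 (np.float64(318.9428945356128), np.float64(242.13734277104345))
0.02 (np.float64(325.3423005040022), np.float64(240.0918721236722))
0.045 (np.float64(333.1818949274582), np.float64(237.58606762249124))
```

```bash
cat > k2.py <<'E'
from h import *
s=cam('scene'); q=pix(s,(0,150,60),(6,255,255),300,350,215,265)
print(q.min(0),q.max(0),len(q),'knob x mm',np.interp(q[:,0].mean(),[318.94,325.34,333.18],[0,20,45]))
E
python3 -m inch '[[[0,0,0],[0.02,0,0],1],[[0,0,0],[0.02,0,0],1],[[0,0,0],[0,0,0],1]]'
python3 st.py; python3 k2.py
python3 -m inch '[[[0,0,0],[0.03,0,0],1],[[0,0,0],[0.03,0,0],1],[[0,0,0],[0.03,0,0],1],[[0,0,0],[0.01,0,0],1],[[0,0,0],[0,0,0],1]]'
python3 st.py; python3 k2.py
```

```text
clock: 5.87
eef_pos: [0.5071, -0.0945, 0.0723]
tool_rot: [0.999, 0.042, 0.0, -0.0]
ft_force: [-0.1, -0.5, -0.7]
grip_width: -0.0001
grasp_force: 0.0
t 5.87 stand xyz mm -8.8 -123.3 72.3 toolx yaw 4.84 z [ 0.  0. -1.] f [-0.1 -0.5 -0.7] w -0.0001 0.0 world [ 0.5071 -0.0945  0.0723]
[322 237] [324 250] 30 knob x mm 13.520833333333341
clock: 6.33
eef_pos: [0.5378, -0.092, 0.0723]
tool_rot: [0.999, 0.042, 0.001, 0.0]
ft_force: [-0.4, 0.7, -0.3]
grip_width: 0.0003
grasp_force: 0.0
t 6.33 stand xyz mm 21.9 -123.4 72.3 toolx yaw 4.85 z [ 0.001 -0.    -1.   ] f [-0.4  0.7 -0.3] w 0.0003 0.0 world [ 0.5378 -0.092   0.0723]
[331 234] [335 247] 34 knob x mm 45.0
```

```bash
python3 -m inch '[[[0,0,0],[-0.04,0,0],1],[[0,0,0],[-0.03,0,-0.1],1],[[0,0,0],[0,0,-0.12],1],[[0,0,0],[0,-0.1,-0.05],1],[[0,0,0],[0,-0.12,0],1],[[0,0,0],[0,-0.12,0],1],[[0,0,0],[0,-0.12,0],1],[[0,0,0],[0,-0.12,0],1],[[0,0,0],[0,-0.12,0],1],[[0,0,0],[0,-0.12,0],1]]'
python3 k2.py
python3 -m inch '[[[0,0,0],[0,-0.12,0],1],[[0,0,0],[0,-0.12,0],1],[[0,0,0],[0,-0.12,0],1],[[0,0,0],[0,-0.12,0],1],[[0,0,0],[0,-0.06,0],1],[[0,0,0],[0,0,0],1]]'
python3 st.py
```

```text
clock: 7.22
eef_pos: [0.4989, 0.0985, 0.1555]
tool_rot: [0.996, 0.083, -0.002, -0.023]
ft_force: [0.6, 0.5, -0.3]
grip_width: -0.0002
grasp_force: 0.0
[331 234] [334 247] 51 knob x mm 42.73784513805529
clock: 7.77
eef_pos: [0.4835, 0.1782, 0.1674]
tool_rot: [0.988, 0.141, -0.008, -0.055]
ft_force: [0.4, -0.0, -0.0]
grip_width: 0.0001
grasp_force: 0.0
t 7.77 stand xyz mm -9.6 150.4 167.4 toolx yaw 16.22 z [-0.031  0.106 -0.994] f [ 0.4 -0.  -0. ] w 0.0001 0.0 world [0.4835 0.1782 0.1674]
```

The last joint reached its range, so I'll flip the tool half a turn. The other branch has room.

```bash
for i in 1 2; do python3 -m inch '[[[0,0,-0.019],[0,0,0],1],[[0,0,-0.019],[0,0,0],1],[[0,0,-0.019],[0,0,0],1],[[0,0,-0.019],[0,0,0],1],[[0,0,-0.019],[0,0,0],1],[[0,0,-0.019],[0,0,0],1],[[0,0,-0.019],[0,0,0],1],[[0,0,-0.019],[0,0,0],1],[[0,0,-0.019],[0,0,0],1],[[0,0,-0.019],[0,0,0],1]]' >/dev/null; done
python3 -m inch '[[[0,0,-0.019],[0,0,0],1],[[0,0,-0.019],[0,0,0],1],[[0,0,-0.019],[0,0,0],1],[[0,0,0],[0,0,0],1]]'
cat >> st.py <<'E'
import sys
if len(sys.argv)>1:
    a=np.radians(float(sys.argv[1])); t=np.radians(float(sys.argv[2]) if len(sys.argv)>2 else 0)
    # target: tool x yaw a, then tilt t about tool y
    T=R.from_euler('z',a)*R.from_euler('x',np.pi)*R.from_euler('y',t)
    print('turn/360 needed',((R.from_quat(o['tool_rot']).inv()*T).as_rotvec()/2/np.pi).round(4),'j',o['joint_pos'].round(2))
E
python3 st.py 184.8
```

```text
clock: 9.77
eef_pos: [0.4835, 0.1762, 0.1667]
tool_rot: [0.057, 0.997, 0.051, -0.019]
ft_force: [-0.8, -0.0, 0.3]
grip_width: -0.0
grasp_force: 0.0
t 9.77 stand xyz mm -9.7 148.4 166.7 toolx yaw 173.59 z [-0.031  0.105 -0.994] f [-0.8 -0.   0.3] w -0.0 0.0 world [0.4835 0.1762 0.1667]
turn/360 needed [ 0.0166 -0.0053 -0.0315] j [ 0.28  0.29 -0.03  1.25  0.11  0.39]
```

```bash
python3 -m inch '[[[0.0083,-0.0027,-0.0158],[0,0,0],1],[[0.0083,-0.0027,-0.0158],[0,0,0],1],[[0,0,0],[-0.03,0.12,0],1],[[0,0,0],[0,0.12,0],1],[[0,0,0],[0,0.12,0],1],[[0,0,0],[0,0.11,0],1],[[0,0,0],[0,0,0],1],[[0,0,0],[0,0,0],1]]'
python3 st.py 184.8; python3 - <<'E'
from h import *
c=cam('top'); b=pix(c,(50,120,60),(80,255,255),185,240,255,275)
if b is not None: print(b.min(0),b.max(0),stand(onz(c,b[:,0].min()-.5,b[:,1].mean(),.084)))
E
```

```text
clock: 10.43
eef_pos: [0.4801, 0.3195, 0.1663]
tool_rot: [-0.042, 0.999, -0.0, 0.0]
ft_force: [-0.4, 0.1, -1.2]
grip_width: -0.0003
grasp_force: 0.0
t 10.43 stand xyz mm -1.1 291.5 166.3 toolx yaw -175.18 z [ 0. -0. -1.] f [-0.4  0.1 -1.2] w -0.0003 0.0 world [0.4801 0.3195 0.1663]
turn/360 needed [-0.      0.0001  0.0001] j [ 0.59  0.41  0.15  1.31 -0.    0.5 ]
[195 262] [198 267] [  0.75385893 244.03439931  84.        ]
```

```bash
python3 -m inch '[[[0,0,0],[0,0,0.12],1],[[0,0,0],[0,0,0.12],1],[[0,0,0],[0,0,0.1],1],[[0,0,0],[0,0,0.07],1],[[0,0,0],[0,0,0],1],[[0,0,0],[0,-0.05,0],1],[[0,0,0],[0,-0.04,0],1],[[0,0,0],[0,-0.02,0],1],[[0,0,0],[0,-0.02,0],1],[[0,0,0],[0,0,0],1]]'
python3 st.py; cat > cap.py <<'E'
from h import *
c=cam('top'); s=cam('scene')
b=pix(c,(50,100,50),(80,255,255),185,260,245,275); q=pix(s,(50,100,40),(80,255,255),225,300,190,260)
for n,x in(('top',b),('scene',q)):
    print(n,None if x is None else (x.min(0),x.max(0),x.mean(0).round(2),len(x)))
if b is not None: print('tail y if flat',stand(onz(c,b[:,0].min()-.5,b[:,1].mean(),.084)).round(1))
# head: brightest steel end in scene is unreliable; print plunger yellow
y=pix(s,(20,120,90),(34,255,255),300,330,245,280); print('yellow scene',None if y is None else (y.min(0),y.max(0),len(y)))
E
python3 cap.py
```

```text
clock: 11.32
eef_pos: [0.4852, 0.2787, 0.0458]
tool_rot: [-0.041, 0.999, 0.001, 0.002]
ft_force: [-0.5, 0.3, 0.5]
grip_width: 0.0005
grasp_force: 0.0
t 11.32 stand xyz mm 0.6 250.4 45.8 toolx yaw -175.29 z [ 0.004  0.002 -1.   ] f [-0.5  0.3  0.5] w 0.0005 0.0 world [0.4852 0.2787 0.0458]
top None
scene (array([248, 210], dtype=int32), array([248, 210], dtype=int32), array([248., 210.]), 1)
yellow scene (array([312, 259], dtype=int32), array([316, 266], dtype=int32), 32)
```

```bash
python3 -m inch '[[[0,0,0],[0,-0.02,0.005],1],[[0,0,0],[0,-0.02,0.005],1],[[0,0,0],[0,-0.02,0],1],[[0,0,0],[0,-0.02,0],1],[[0,0,0],[0,-0.02,0],1],[[0,0,0],[0,0,0],1]]'
python3 st.py; python3 -m inch '[[[0,0,0],[0,0.05,0],1],[[0,0,0],[0,0.1,0],1],[[0,0,0],[0,0,0],1]]'; python3 - <<'E'
from h import *
c=cam('top'); s=cam('scene')
a=cv2.resize(c['img'][215:290,185:345],None,fx=4,fy=4,interpolation=cv2.INTER_CUBIC)
b=cv2.resize(s['img'][200:270,235:395],None,fx=4,fy=4,interpolation=cv2.INTER_CUBIC)
cv2.imwrite('pics/c4.png',np.vstack([a,b])[:,:,::-1])
E
python3 cap.py
```

```text
clock: 11.92
eef_pos: [0.4894, 0.2537, 0.0444]
tool_rot: [-0.043, 0.999, 0.004, 0.004]
ft_force: [-0.6, 6.5, 9.7]
grip_width: 0.0002
grasp_force: 4.8
t 11.92 stand xyz mm 2.6 225.2 44.4 toolx yaw -175.07 z [ 0.008  0.009 -1.   ] f [-0.6  6.5  9.7] w 0.0002 4.8 world [0.4894 0.2537 0.0444]
clock: 12.17
eef_pos: [0.4828, 0.2988, 0.0415]
tool_rot: [-0.044, 0.999, 0.002, 0.001]
ft_force: [0.6, 0.3, -0.3]
grip_width: -0.0002
grasp_force: 0.0
top (array([207, 259], dtype=int32), array([210, 265], dtype=int32), array([208.5, 262. ]), 24)
scene (array([254, 213], dtype=int32), array([254, 213], dtype=int32), array([254., 213.]), 1)
tail y if flat [  3.7 209.3  84. ]
yellow scene (array([312, 261], dtype=int32), array([316, 266], dtype=int32), 23)
```

View pics/c4.png

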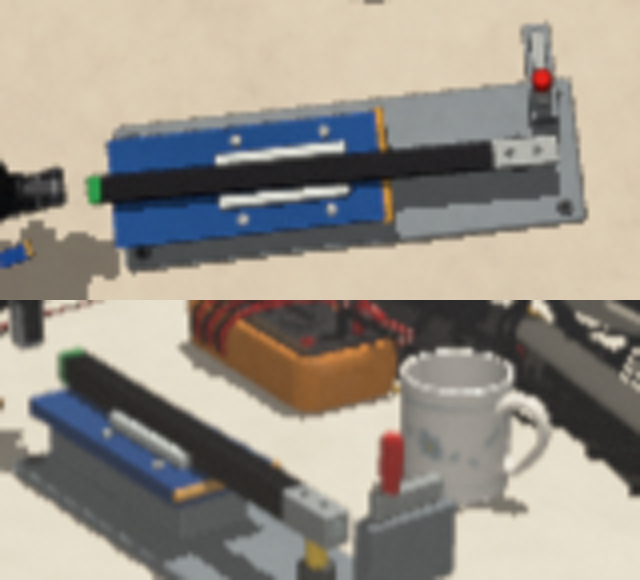

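The top view shows the boom moved about 35 mm, with its tail cap at (208,262) and the bolt withdrawn. The scene view shows the cap at about (253,215). I'll check the tail height for tipping.

```bash
cat > cap.py <<'E'
from h import *
c=cam('top'); s=cam('scene')
b=pix(c,(50,100,50),(80,255,255),185,260,235,275); q=pix(s,(45,60,25),(85,255,255),240,290,190,245)
print(b.min(0),b.max(0),b.mean(0).round(2),len(b),'|',q.min(0),q.max(0),q.mean(0).round(2),len(q))
p,e=tri(ray(c,*b.mean(0)),ray(s,*q.mean(0))); print('cap centre',stand(p).round(1),'err',round(e*1000,1),'tail y@84',stand(onz(c,b[:,0].min()-.5,b[:,1].mean(),.084)).round(1))
for z in(.072,.084): print('flat cap pred scene',z,np.round(proj(s,np.array([*(F+ys*(stand(p)[1]/1000)),z])),1))
E
python3 cap.py; python3 st.py
```

```text
[207 259] [210 265] [208.5 262. ] 24 | [250 212] [255 218] [251.64 214.36] 14
cap centre [  2.  205.8  78.4] err 3.6 tail y@84 [  3.7 209.3  84. ]
flat cap pred scene 0.072 [251.8 216.5]
flat cap pred scene 0.084 [251.6 212.8]
t 12.47 stand xyz mm -1.1 265.7 40.6 toolx yaw -175.21 z [-0. -0. -1.] f [ 0.5  0.1 -0.5] w 0.0004 0.0 world [0.4823 0.2938 0.0406]
```

```bash
python3 -m inch '[[[0,0,0],[0,-0.06,-0.012],1],[[0,0,0],[0,-0.06,0],1],[[0,0,0],[0,-0.03,0],1],[[0,0,0],[0,-0.015,0],1],[[0,0,0],[0,0,0],1]]'; python3 st.py
python3 -m inch '[[[0,0,0],[0,0.05,0],1],[[0,0,0],[0,0.1,0],1],[[0,0,0],[0,0,0],1],[[0,0,0],[0,0,0],1]]'>/dev/null;python3 st.py; python3 cap.py
```

```text
clock: 12.88
eef_pos: [0.4868, 0.2442, 0.0446]
tool_rot: [-0.041, 0.999, 0.0, 0.0]
ft_force: [-0.4, -0.4, 0.2]
grip_width: 0.0002
grasp_force: 0.0
t 12.88 stand xyz mm -0.7 215.9 44.6 toolx yaw -175.28 z [ 0.001  0.001 -1.   ] f [-0.4 -0.4  0.2] w 0.0002 0.0 world [0.4868 0.2442 0.0446]
t 13.22 stand xyz mm -0.9 263.2 44.3 toolx yaw -175.03 z [ 0.001  0.    -1.   ] f [ 0.1 -0.6 -0.7] w 0.0 0.0 world [0.4827 0.2913 0.0443]
[210 258] [213 265] [211.86 261.41] 22 | [252 213] [257 220] [253.53 215.47] 17
cap centre [  2.7 196.1  77.8] err 3.6 tail y@84 [  4.4 200.6  84. ]
flat cap pred scene 0.072 [253.5 217.5]
flat cap pred scene 0.084 [253.2 213.7]
```

```bash
python3 -m inch '[[[0,0,0],[0,-0.08,0],1],[[0,0,0],[0,-0.06,0],1],[[0,0,0],[0,-0.02,0],1],[[0,0,0],[0,-0.01,0],1],[[0,0,0],[0,0,0],1],[[0,0,0],[0,0.05,0],1],[[0,0,0],[0,0.1,0],1],[[0,0,0],[0,0,0],1],[[0,0,0],[0,0,0],1]]'>/dev/null; python3 cap.py|head -2
python3 -m inch '[[[0,0,0],[0,-0.08,0],1],[[0,0,0],[0,-0.06,0],1],[[0,0,0],[0,-0.015,0],1],[[0,0,0],[0,-0.01,0],1],[[0,0,0],[0,0,0],1]]'>/dev/null; python3 st.py
python3 -m inch '[[[0,0,0],[0,0.05,0],1],[[0,0,0],[0,0.1,0],1],[[0,0,0],[0,0,0],1],[[0,0,0],[0,0,0],1]]'>/dev/null;python3 st.py; python3 cap.py
```

```text
[212 258] [215 264] [213.5  261.23] 26 | [253 214] [257 222] [254.22 216.56] 18
cap centre [  2.7 192.   75.7] err 4.0 tail y@84 [  4.3 194.8  84. ]
t 14.58 stand xyz mm -0.9 206.2 44.5 toolx yaw -175.23 z [ 0.     0.001 -1.   ] f [0.1 0.6 0.1] w -0.0002 0.2 world [0.4874 0.2345 0.0445]
t 14.92 stand xyz mm -0.6 252.8 44.4 toolx yaw -175.02 z [ 0.001  0.    -1.   ] f [-0.4 -1.   0.7] w -0.0 0.0 world [0.4838 0.281  0.0444]
[213 258] [217 264] [214.96 261.17] 24 | [254 214] [258 222] [255.2 216.8] 15
cap centre [  2.8 187.4  76.4] err 3.0 tail y@84 [  4.2 191.9  84. ]
flat cap pred scene 0.072 [255.  218.4]
flat cap pred scene 0.084 [254.8 214.6]
```

```bash
for i in 1 2; do python3 -m inch '[[[0,0,0],[0,-0.08,0],1],[[0,0,0],[0,-0.06,0],1],[[0,0,0],[0,-0.015,0],1],[[0,0,0],[0,-0.01,0],1],[[0,0,0],[0,0,0],1]]'>/dev/null; python3 st.py
python3 -m inch '[[[0,0,0],[0,0.05,0],1],[[0,0,0],[0,0.1,0],1],[[0,0,0],[0,0,0],1],[[0,0,0],[0,0,0],1]]'>/dev/null; python3 cap.py | head -2; done
```

```text
t 15.43 stand xyz mm -1.0 201.8 44.5 toolx yaw -175.23 z [ 0.     0.001 -1.   ] f [-0.5  0.2  0.6] w -0.0004 0.2 world [0.4878 0.2301 0.0445]
[215 258] [218 264] [216.5 261. ] 26 | [254 215] [259 222] [255.88 216.94] 16
cap centre [  2.5 182.8  77.6] err 3.3 tail y@84 [  4.  186.2  84. ]
t 16.28 stand xyz mm -1.0 197.3 44.5 toolx yaw -175.23 z [ 0.     0.001 -1.   ] f [-0.9  1.5 -0.3] w -0.0 0.4 world [0.4881 0.2256 0.0445]
[217 258] [220 264] [218.3 261. ] 23 | [255 215] [260 223] [256.47 217.65] 17
cap centre [  1.8 177.8  77.1] err 3.8 tail y@84 [  3.3 180.5  84. ]
```

```bash
for i in 1 2; do python3 -m inch '[[[0,0,0],[0,-0.08,0],1],[[0,0,0],[0,-0.06,0],1],[[0,0,0],[0,-0.015,0],1],[[0,0,0],[0,-0.01,0],1],[[0,0,0],[0,0,0],1]]'>/dev/null; python3 st.py
python3 -m inch '[[[0,0,0],[0,0.05,0],1],[[0,0,0],[0,0.1,0],1],[[0,0,0],[0,0,0],1],[[0,0,0],[0,0,0],1]]'>/dev/null; python3 cap.py | head -2; done
```

```text
t 17.13 stand xyz mm -1.0 192.9 44.5 toolx yaw -175.22 z [ 0.     0.001 -1.   ] f [-0.7  1.1  0. ] w 0.0 0.5 world [0.4885 0.2212 0.0445]
[218 258] [221 264] [219.64 260.68] 25 | [256 216] [261 224] [257.22 218.28] 18
cap centre [  2.2 174.1  76.2] err 4.0 tail y@84 [  3.9 177.6  84. ]
t 17.98 stand xyz mm -1.1 188.4 44.5 toolx yaw -175.23 z [-0.     0.001 -1.   ] f [-0.6  0.9  0.2] w -0.0 0.6 world [0.4888 0.2167 0.0445]
[220 258] [223 264] [221.38 260.96] 24 | [256 216] [261 224] [258. 219.] 18
cap centre [  1.3 169.1  75.8] err 3.1 tail y@84 [  2.5 171.9  84. ]
```

```bash
for i in 1 2; do python3 -m inch '[[[0,0,0],[0,-0.08,0],1],[[0,0,0],[0,-0.06,0],1],[[0,0,0],[0,-0.015,0],1],[[0,0,0],[0,-0.01,0],1],[[0,0,0],[0,0,0],1]]'>/dev/null; python3 st.py
python3 -m inch '[[[0,0,0],[0,0.05,0],1],[[0,0,0],[0,0.1,0],1],[[0,0,0],[0,0,0],1],[[0,0,0],[0,0,0],1]]'>/dev/null; python3 cap.py | head -2; done
```

```text
t 18.83 stand xyz mm -1.1 183.8 44.5 toolx yaw -175.23 z [-0.     0.001 -1.   ] f [-1.6  0.9  0.4] w -0.0002 0.6 world [0.4892 0.2122 0.0445]
[221 257] [224 264] [222.65 260.54] 26 | [257 217] [262 224] [258.41 219.68] 22
cap centre [  1.6 165.9  74.7] err 4.6 tail y@84 [  3.4 169.   84. ]
t 19.68 stand xyz mm -1.1 179.4 44.5 toolx yaw -175.22 z [-0.     0.001 -1.   ] f [-2.1  1.3  0.3] w -0.0003 0.7 world [0.4895 0.2078 0.0445]
[223 257] [226 264] [224.46 260.25] 28 | [258 217] [263 224] [259.5  219.28] 18
cap centre [  1.6 159.9  77.9] err 4.3 tail y@84 [  3.6 163.2  84. ]
```

```bash
for i in 1 2; do python3 -m inch '[[[0,0,0],[0,-0.08,0],1],[[0,0,0],[0,-0.06,0],1],[[0,0,0],[0,-0.015,0],1],[[0,0,0],[0,-0.01,0],1],[[0,0,0],[0,0,0],1]]'>/dev/null; python3 st.py
python3 -m inch '[[[0,0,0],[0,0.05,0],1],[[0,0,0],[0,0.1,0],1],[[0,0,0],[0,0,0],1],[[0,0,0],[0,0,0],1]]'>/dev/null; python3 cap.py | head -2; done
```

```text
t 20.53 stand xyz mm -1.1 174.8 44.5 toolx yaw -175.23 z [-0.     0.001 -1.   ] f [-0.8  1.2  0.1] w -0.0004 0.5 world [0.4899 0.2032 0.0445]
[224 257] [227 263] [225.62 259.81] 26 | [259 214] [264 222] [260.5  216.75] 20
cap centre [  1.9 154.5  87.5] err 3.8 tail y@84 [  4.5 160.2  84. ]
t 21.38 stand xyz mm -0.8 170.0 44.5 toolx yaw -175.24 z [ 0.     0.001 -1.   ] f [ 0.1  1.2 -0.2] w -0.0001 0.1 world [0.4905 0.1984 0.0445]
[226 257] [229 263] [227.44 259.88] 25 | [260 213] [265 221] [261.74 215.47] 19
cap centre [  1.2 147.7  93.8] err 2.1 tail y@84 [  3.6 154.5  84. ]
```

The boom has tipped: the tail has risen about 17 mm over a 150 mm lever, a slope of about 6.4°, so the plunger is pressed about 7 mm. I stop pushing here. Now I'll raise the tool and look at the clip closely.

```bash
python3 -m inch '[[[0,0,0],[0,0.02,-0.1],1],[[0,0,0],[0,0,-0.12],1],[[0,0,0],[0,0,-0.12],1],[[0,0,0],[0,0,0],1]]' >/dev/null; python3 st.py; python3 cap.py|head -2; python3 - <<'E'
from h import *
c=cam('top'); s=cam('scene')
a=cv2.resize(c['img'][248:308,380:430],None,fx=8,fy=8,interpolation=cv2.INTER_CUBIC)
b=cv2.resize(s['img'][295:355,320:370],None,fx=8,fy=8,interpolation=cv2.INTER_CUBIC)
cv2.imwrite('pics/c5.png',cv2.resize(np.hstack([a,b]),(800,480))[:,:,::-1])
E
```

```text
t 22.15 stand xyz mm 3.5 222.4 154.1 toolx yaw -175.23 z [ 0.012  0.006 -1.   ] f [1.4 1.3 1.3] w 0.0001 0.0 world [0.4905 0.251  0.1541]
[226 257] [229 263] [227.44 259.88] 25 | [259 213] [265 221] [261.6 215.7] 20
cap centre [  1.1 147.9  93. ] err 2.5 tail y@84 [  3.6 154.5  84. ]
```

View pics/c5.png

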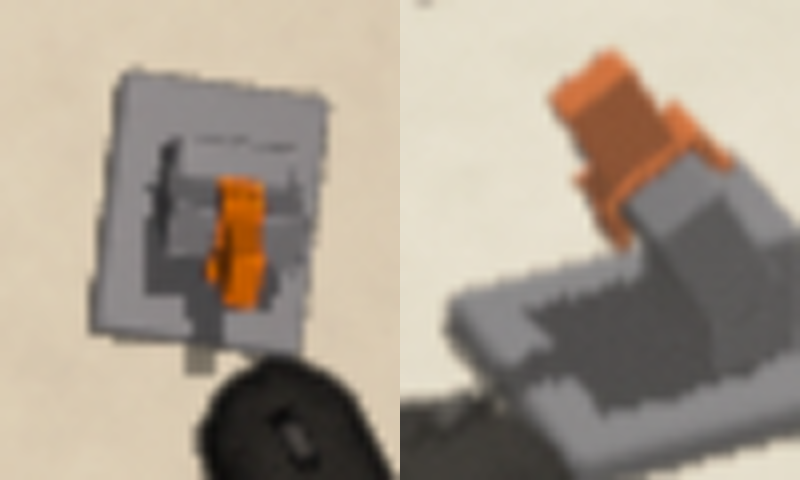

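The close crop shows the docked clip. Its grip-top face is centred at about (410.1,283.2) in the top view and (344.1,305.6) in the scene view. The stub is below it, centred on u≈409.5.

```bash
python3 - <<'E'
from h import *
c=cam('top'); s=cam('scene')
p,e=tri(ray(c,410.1,283.2),ray(s,344.1,305.6)); print('grip top',p.round(4),e)
cs=[(128,70),(328,100),(300,352),(90,330)]
P=np.array([onz(c,380+u/8,248+v/8,.01) for u,v in cs])[:,:2]
for i,j in((0,1),(3,2),(3,0),(2,1)): d=P[j]-P[i]; print(np.linalg.norm(d).round(4),np.degrees(np.arctan2(d[1],d[0])).round(1))
print('base centre',P.mean(0))
for yaw in(-8,-10):
    a=np.radians(yaw); n=np.array([-.5*np.cos(a),-.5*np.sin(a),.866]); o=p-.034*n; print(yaw,'origin',o.round(4))
    x=np.array([np.cos(a),np.sin(a),0])
    # check: predict key points with origin z fixed .066
    q=np.array([*o[:2],.066])
    for nm,L in(('griptop',[0,0,34]),('grip low corner',[-11,0,34]),('hi leg',[17,0,-14])):
        X=np.array([.866*np.cos(a),.866*np.sin(a),.5]); w=q+(L[0]*X+L[2]*n)/1000; print(nm,np.round(proj(c,w),1),np.round(proj(s,w),1))
E
```

```text
grip top [ 0.4152 -0.3412  0.0929] 0.002217941210970927
0.0763 -100.2
0.0791 -97.6
0.0992 -10.9
0.0956 -9.3
base centre [ 0.44162664 -0.34673292]
-8 origin [ 0.432  -0.3436  0.0635]
griptop [410.5 282.8] [343.6 304.6]
grip low corner [409.8 286.2] [339.3 308. ]
hi leg [409.5 269.8] [360.  314.2]
-10 origin [ 0.432  -0.3442  0.0635]
griptop [410.5 282.8] [343.6 304.6]
grip low corner [409.7 286.2] [339.2 307.9]
hi leg [410.  269.8] [360.3 314.5]
```

```bash
python3 -m inch '[[[0,0,0],[0.028,-0.1,-0.08],1],[[0,0,0],[0.028,-0.12,-0.04],-1],[[0,0,0],[0.028,-0.13,0],-1],[[0,0,0],[0.028,-0.13,0],-1],[[0,0,0],[0.028,-0.13,0],-1],[[0,0,0],[0.028,-0.13,0],-1],[[0,0,0],[0.028,-0.13,0],-1],[[0,0,0],[0.028,-0.13,0],-1],[[0,0,0],[0.028,-0.13,0],-1],[[0,0,0],[0.028,-0.13,0],-1]]' >/dev/null
python3 -m inch '[[[0,0,0],[0.028,-0.13,0],-1],[[0,0,0],[0.028,-0.13,0],-1],[[0,0,0],[0.028,-0.13,0],-1],[[0,0,0],[0.028,-0.13,0],-1],[[0,0,0],[0,0,0],-1],[[0,0,0],[0,0,0],-1]]' >/dev/null
python3 st.py 170.5 -30; python3 cap.py|head -2
```

```text
t 23.78 stand xyz mm -119.8 -313.9 180.2 toolx yaw -175.43 z [-0.002  0.003 -1.   ] f [ 0.2  0.4 -0.6] w 0.0856 0.0 world [ 0.4124 -0.2937  0.1802]
turn/360 needed [ 0.0107 -0.0833  0.0381] j [-0.62  0.27 -0.02  1.29  0.   -0.7 ]
[226 257] [229 263] [227.5  259.77] 26 | [259 213] [265 221] [261.6 215.7] 20
cap centre [  1.3 147.8  93. ] err 2.9 tail y@84 [  4.  154.5  84. ]
```

```bash
python3 -m inch '[[[0.0018,-0.0139,0.0064],[0,0,0],-1],[[0.0018,-0.0139,0.0064],[0,0,0],-1],[[0.0018,-0.0139,0.0064],[0,0,0],-1],[[0.0018,-0.0139,0.0064],[0,0,0],-1],[[0.0018,-0.0139,0.0064],[0,0,0],-1],[[0.0018,-0.0139,0.0064],[0,0,0],-1],[[0,0,0],[0,0,0],-1],[[0,0,0],[0,0,0],-1]]' >/dev/null
cat > go.py <<'E'
import sys
from h import *
o=telemetry.get_obs(); t=np.array([float(v) for v in sys.argv[1:4]])
print('to',t,'tool shift/0.3',(R.from_quat(o['tool_rot']).as_matrix().T@(t-o['eef_pos'])/.3).round(4))
E
python3 st.py 170.5 -30; python3 go.py .4143 -.3410 .0972; python3 go.py .4409 -.3455 .0504
```

```text
t 24.55 stand xyz mm -119.3 -310.0 180.7 toolx yaw 170.77 z [ 0.494 -0.081 -0.866] f [ 0.6 -0.2  0.1] w 0.0853 0.0 world [ 0.4126 -0.2898  0.1807]
turn/360 needed [0.0003 0.     0.0007] j [-0.81 -0.06 -0.54  0.66  0.31 -0.58]
to [ 0.4143 -0.341   0.0972] tool shift/0.3 [ 0.1107 -0.1676  0.2576]
to [ 0.4409 -0.3455  0.0504] tool shift/0.3 [ 0.1108 -0.1681  0.4376]
```

```bash
python3 -m inch '[[[0,0,0],[0.055,-0.084,0],-1],[[0,0,0],[0.055,-0.084,0],-1],[[0,0,0],[0,0,0.1],-1],[[0,0,0],[0,0,0.1],-1],[[0,0,0],[0,0,0.05],-1],[[0,0,0],[0,0,0],-1],[[0,0,0],[0,0,0],-1]]' >/dev/null
python3 st.py 170.5 -30; python3 go.py .4409 -.3455 .0504; python3 - <<'E'
from h import *
c=cam('top'); s=cam('scene')
a=cv2.resize(c['img'][238:308,375:445],None,fx=5.7,fy=5.7,interpolation=cv2.INTER_CUBIC)
b=cv2.resize(s['img'][265:335,305:375],None,fx=5.7,fy=5.7,interpolation=cv2.INTER_CUBIC)
cv2.imwrite('pics/c6.png',np.hstack([a,b])[:,:,::-1])
E
```

```text
t 25.13 stand xyz mm -119.9 -364.1 100.7 toolx yaw 170.86 z [ 0.496 -0.081 -0.865] f [ 0.6 -0.4  0.5] w 0.0855 0.0 world [ 0.4166 -0.3438  0.1007]
turn/360 needed [0.0002 0.0004 0.0009] j [-0.9   0.13 -0.58  0.45  0.34 -0.67]
to [ 0.4409 -0.3455  0.0504] tool shift/0.3 [0.0143 0.0076 0.1857]
```

View pics/c6.png

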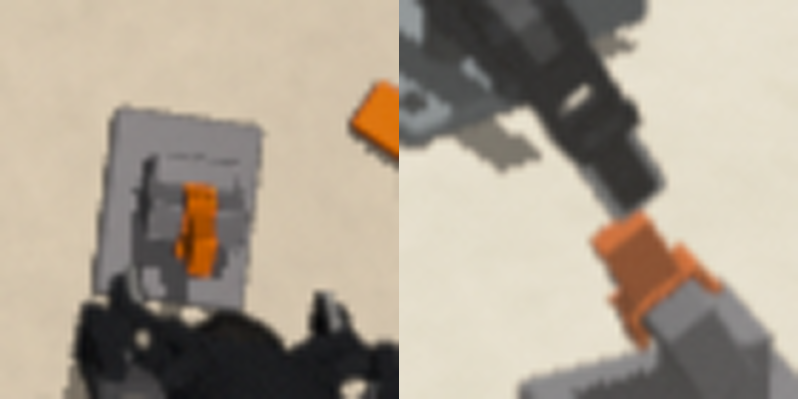

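The scene crop shows the near fingertip end at about px (345.6,300), just above and in front of the clip. The top crop shows the fingers either side of it, consistent with being centred. I'll check the tip offset along the tool axis.

```bash
python3 - <<'E'
from h import *
s=cam('scene');c=cam('top'); o=telemetry.get_obs(); M=R.from_quat(o['tool_rot']).as_matrix(); p=o['eef_pos']
print(M[:,1])
for k in(-.05,.05):
  for d in(0,.013,.026,.039,.052): print(k,d,np.round(proj(s,p+M[:,1]*k-M[:,2]*d),1),np.round(proj(c,p+M[:,1]*k-M[:,2]*d),1), 'worldz', np.round(proj(s,p+M[:,1]*k-M[:,2]*.013+[0,0,d-.013]),1))
E
```

```text
[ 0.16184023  0.98680937 -0.00387506]
-0.05 0 [356.4 315. ] [429.8 284.9] worldz [353.3 316.5]
-0.05 0.013 [353.5 310.7] [430.5 287.2] worldz [353.5 310.7]
-0.05 0.026 [350.6 306.3] [431.2 289.5] worldz [353.8 304.8]
-0.05 0.039 [347.6 301.9] [431.8 291.9] worldz [354.  298.9]
-0.05 0.052 [344.5 297.5] [432.6 294.3] worldz [354.2 292.8]
0.05 0 [334.3 290.5] [394.4 280.1] worldz [331.4 291.8]
0.05 0.013 [331.5 286.4] [394.8 282.4] worldz [331.5 286.4]
0.05 0.026 [328.6 282.2] [395.1 284.6] worldz [331.6 280.8]
0.05 0.039 [325.7 278. ] [395.5 287. ] worldz [331.7 275.3]
0.05 0.052 [322.8 273.7] [395.8 289.3] worldz [331.7 269.6]
```

```bash
python3 -m inch '[[[0,0,0],[0.014,0.008,0],-1],[[0,0,0],[0,0,0.08],-1],[[0,0,0],[0,0,0.07],-1],[[0,0,0],[0,0,0.04],-1],[[0,0,0],[0,0,0],-1],[[0,0,0],[0,0,0],-1]]'; python3 go.py .4419 -.3457 .0487
python3 -m inch '[[[0,0,0],[0,0,0],1],[[0,0,0],[0,0,0],1],[[0,0,0],[0,0,0],1],[[0,0,0],[0,0,0],1],[[0,0,0],[0,0,0],1],[[0,0,0],[0,0,0],1],[[0,0,0],[0,0,0],1],[[0,0,0],[0,0,0],1]]';python3 st.py 170.5 -30
```

```text
clock: 25.83
eef_pos: [0.4395, -0.345, 0.0492]
tool_rot: [0.079, 0.962, -0.022, 0.259]
ft_force: [-0.6, -0.3, -0.0]
grip_width: 0.0852
grasp_force: 0.0
to [ 0.4419 -0.3457  0.0487] tool shift/0.3 [-0.0063 -0.001   0.0054]
clock: 26.5
eef_pos: [0.4399, -0.3457, 0.0497]
tool_rot: [0.079, 0.962, -0.022, 0.26]
ft_force: [-3.9, 0.4, 5.8]
grip_width: 0.0111
grasp_force: 59.6
t 26.5 stand xyz mm -96.8 -368.0 49.7 toolx yaw 170.69 z [ 0.497 -0.084 -0.864] f [-3.9  0.4  5.8] w 0.0111 59.6 world [ 0.4399 -0.3457  0.0497]
turn/360 needed [-0.0001  0.0007  0.0005] j [-0.86  0.24 -0.62  0.29  0.33 -0.62]
```

```bash
python3 -m inch '[[[0,0,0],[0,0,-0.02],1],[[0,0,0],[0,0,-0.03],1],[[0,0,0],[0,0,-0.05],1],[[0,0,0],[0,0,-0.08],1],[[0,0,0],[0,0,-0.12],1],[[0,0,0],[0,0,-0.12],1],[[0,0,0],[0,0,0],1],[[0,0,0],[0,0,0],1]]'
python3 - <<'E'
from h import *
import sys
o=telemetry.get_obs()
T=R.from_euler('z',np.radians(184.8))*R.from_euler('x',np.radians(180-6.4))
print('turn',((R.from_quat(o['tool_rot']).inv()*T).as_rotvec()/2/np.pi).round(4))
E
python3 st.py;python3 cap.py|head -2
```

```text
clock: 27.17
eef_pos: [0.3776, -0.3365, 0.1614]
tool_rot: [0.079, 0.962, -0.025, 0.262]
ft_force: [-0.1, 0.0, -0.7]
grip_width: 0.011
grasp_force: 58.7
turn [-0.0287  0.0862 -0.0337]
t 27.17 stand xyz mm -158.1 -353.6 161.4 toolx yaw 170.76 z [ 0.499 -0.088 -0.862] f [-0.1  0.  -0.7] w 0.011 58.7 world [ 0.3776 -0.3365  0.1614]Traceback (most recent call last):
  File "cap.py", line 4, in <module>
    print(b.min(0),b.max(0),b.mean(0).round(2),len(b),'|',q.min(0),q.max(0),q.mean(0).round(2),len(q))
                                                          ^^^^^
AttributeError: 'NoneType' object has no attribute 'min'
```

```bash
python3 -m inch '[[[-0.0041,0.0123,-0.0048],[0,0,0],1],[[-0.0041,0.0123,-0.0048],[0,0,0],1],[[-0.0041,0.0123,-0.0048],[0,0,0],1],[[-0.0041,0.0123,-0.0048],[0,0,0],1],[[-0.0041,0.0123,-0.0048],[0,0,0],1],[[-0.0041,0.0123,-0.0048],[0,0,0],1],[[-0.0041,0.0123,-0.0048],[0,0,0],1],[[0,0,0],[0,0,0],1],[[0,0,0],[0,0,0],1]]' >/dev/null
cat > fin.py <<'E'
from h import *
c=cam('top'); g=c['img'].astype(float)
# boom centre line: dark pixels along columns between y=-60..-15mm and 5..20 at z=.084
res=[]
for y in np.arange(-.05,.02,.004):
    xx=np.arange(-.03,.0301,.0005); v=[]
    for x in xx:
        z=.084+y*.112; u,w=proj(c,np.array([*(F+xs*x+ys*y),z])); v.append(cv2.getRectSubPix(c['img'],(1,1),(u,w)).mean())
    v=np.array(v); d=xx[v<60]; res.append((round(y*1000),round(d.min()*1000,1),round(d.max()*1000,1)) if len(d) else None)
print(res)
Mg=R.from_quat([.079,.962,-.022,.26]).as_matrix(); r=Mg.T@(np.array([.432,-.344,.066])-[.4399,-.3457,.0497]); print('clip in tool mm',(r*1000).round(1))
o=telemetry.get_obs()
T=(R.from_euler('z',np.radians(184.8))*R.from_euler('x',np.radians(180-6.4)))
print('turn',((R.from_quat(o['tool_rot']).inv()*T).as_rotvec()/2/np.pi).round(4))
for xb in(0,.002): 
    P=np.array([*(F+xs*xb),.0842]); print('final TCP for xb',xb,(P-T.as_matrix()@r).round(4))
E
python3 fin.py; python3 st.py
```

```text
[(-50, np.float64(-15.0), np.float64(5.5)), (-46, np.float64(-15.0), np.float64(5.5)), (-42, np.float64(-15.0), np.float64(5.5)), (-38, np.float64(-14.5), np.float64(6.0)), (-34, np.float64(-14.0), np.float64(6.0)), (-30, np.float64(-14.5), np.float64(6.0)), (-26, np.float64(-15.0), np.float64(6.5)), (-22, np.float64(-15.0), np.float64(6.0)), (-18, np.float64(-15.0), np.float64(6.5)), (-14, np.float64(-14.5), np.float64(6.0)), (-10, np.float64(-14.5), np.float64(7.5)), (-6, np.float64(-14.5), np.float64(7.5)), (-2, np.float64(-15.0), np.float64(7.0)), (2, np.float64(-17.5), np.float64(9.5)), (6, np.float64(-17.5), np.float64(9.0)), (10, np.float64(-17.0), np.float64(9.0)), (14, np.float64(-17.0), np.float64(8.5)), (18, np.float64(-19.0), np.float64(9.0))]
clip in tool mm [ -1.2   0.4 -18.1]
turn [ 0.0012 -0.0007  0.0001]
final TCP for xb 0 [0.5042 0.0307 0.0661]
final TCP for xb 0.002 [0.5062 0.0308 0.0661]
t 28.07 stand xyz mm -158.3 -351.1 156.1 toolx yaw -175.12 z [-0.014  0.118 -0.993] f [ 0.9  0.5 -0.9] w 0.011 58.7 world [ 0.3772 -0.334   0.1561]
```

```bash
python3 - <<'E'
from h import *
c=cam('top'); G=cv2.cvtColor(c['img'],cv2.COLOR_RGB2GRAY)
for y in list(np.arange(-.06,.021,.008))+[.125,.13,.135,.14]:
    z=.084+y*.112; v=[]
    xx=np.arange(-.03,.0301,.001)
    for x in xx:
        u,w=proj(c,np.array([*(F+xs*x+ys*y),z])); v.append(int(cv2.getRectSubPix(G,(1,1),(u,w))[0,0]))
    print(round(y*1000),v[::2])
y=pix(c,(22,130,100),(32,255,255),305,322,242,260); print(y)
E
```

```text
-60 [76, 73, 72, 74, 73, 73, 71, 60, 44, 26, 29, 32, 32, 31, 32, 32, 33, 46, 72, 119, 137, 141, 141, 141, 142, 141, 142, 142, 142, 142, 142]
-52 [74, 74, 74, 74, 74, 74, 72, 63, 45, 34, 30, 32, 31, 32, 31, 32, 34, 42, 67, 106, 137, 141, 142, 141, 141, 140, 140, 140, 140, 140, 140]
-44 [73, 74, 74, 73, 73, 74, 73, 69, 45, 32, 31, 31, 32, 33, 32, 33, 35, 40, 64, 96, 132, 140, 141, 140, 140, 140, 139, 139, 139, 139, 139]
-36 [75, 74, 74, 73, 74, 74, 73, 71, 53, 27, 30, 31, 30, 30, 32, 33, 32, 39, 56, 85, 119, 139, 142, 142, 141, 141, 140, 139, 139, 140, 140]
-28 [72, 72, 73, 73, 73, 72, 72, 65, 52, 30, 26, 30, 31, 31, 32, 33, 34, 40, 53, 90, 119, 138, 139, 140, 140, 139, 138, 137, 138, 138, 138]
-20 [73, 72, 73, 73, 73, 72, 71, 66, 48, 34, 26, 30, 32, 32, 32, 33, 33, 34, 55, 91, 134, 138, 139, 139, 139, 137, 137, 138, 138, 139, 139]
-12 [73, 73, 73, 73, 74, 73, 72, 70, 55, 40, 33, 32, 32, 33, 34, 34, 33, 37, 51, 76, 117, 134, 139, 138, 138, 137, 137, 136, 137, 138, 139]
-4 [129, 132, 133, 133, 129, 119, 90, 75, 59, 32, 30, 32, 33, 33, 33, 32, 33, 38, 48, 76, 105, 128, 129, 129, 128, 124
[... 230 characters left out ...]
38, 46, 58, 67, 71, 71, 71, 71, 71, 71, 71, 72, 70]
20 [70, 70, 69, 69, 66, 60, 53, 46, 36, 25, 25, 28, 32, 33, 33, 34, 33, 34, 36, 42, 62, 74, 78, 78, 76, 72, 72, 71, 70, 70, 70]
125 [68, 68, 68, 69, 67, 57, 40, 37, 36, 33, 26, 22, 24, 32, 33, 34, 35, 34, 35, 37, 40, 51, 62, 67, 67, 68, 69, 67, 67, 68, 68]
130 [68, 68, 69, 67, 64, 56, 42, 37, 35, 35, 28, 25, 25, 31, 34, 35, 34, 35, 36, 35, 40, 51, 66, 67, 68, 68, 68, 67, 67, 66, 67]
135 [70, 70, 69, 66, 58, 42, 38, 36, 36, 35, 30, 25, 28, 31, 33, 34, 34, 35, 35, 35, 40, 49, 63, 67, 68, 68, 67, 67, 68, 67, 67]
140 [71, 71, 70, 68, 64, 47, 39, 36, 36, 35, 31, 23, 31, 36, 38, 38, 40, 42, 43, 44, 47, 51, 61, 66, 67, 68, 68, 67, 67, 67, 68]
None
```

```bash
python3 -m inch '[[[0.0012,-0.0007,0.0045],[0,0,-0.08],1],[[0,0,0],[0,0,0],1],[[0,0,0],[0,0,0],1]]'>/dev/null; python3 st.py; python3 go.py .5032 .0306 .15
```

```text
t 28.37 stand xyz mm -158.4 -355.3 183.4 toolx yaw -176.84 z [-0.004  0.106 -0.994] f [ 0.8 -0.9 -0.9] w 0.011 58.7 world [ 0.3775 -0.3382  0.1834]
to [0.5032 0.0306 0.15  ] tool shift/0.3 [-0.486   1.1857  0.2394]
```

```bash
python3 -m inch '[[[0,0,0],[-0.04,0.1,0.01],1],[[0,0,0],[-0.05,0.12,0.02],1],[[0,0,0],[-0.05,0.12,0.02],1],[[0,0,0],[-0.05,0.12,0.02],1],[[0,0,0],[-0.05,0.12,0.02],1],[[0,0,0],[-0.05,0.12,0.02],1],[[0,0,0],[-0.05,0.12,0.02],1],[[0,0,0],[-0.05,0.12,0.02],1],[[0,0,0],[-0.05,0.12,0.03],1],[[0,0,0],[-0.04,0.1,0.03],1]]'>/dev/null
python3 -m inch '[[[0,0,0],[0,0,0],1],[[0,0,0],[0,0,0],1]]'>/dev/null
python3 st.py; python3 go.py .5032 .0306 .0961; python3 - <<'E'
from h import *
o=telemetry.get_obs(); T=(R.from_euler('z',np.radians(183.2))*R.from_euler('x',np.radians(180-6.4)))
print('turn',((R.from_quat(o['tool_rot']).inv()*T).as_rotvec()/2/np.pi).round(4))
E
```

```text
t 29.37 stand xyz mm -5.5 -4.7 156.1 toolx yaw -176.58 z [-0.009  0.109 -0.994] f [ 0.1 -0.5 -0.8] w 0.0108 58.8 world [0.5005 0.024  0.1561]
to [0.5032 0.0306 0.0961] tool shift/0.3 [-0.011  -0.0005  0.2012]
turn [-0.0004 -0.0005  0.0006]
```

```bash
python3 -m inch '[[[0,0,0],[-0.011,0,0.1],1],[[0,0,0],[0,0,0.06],1],[[0,0,0],[0,0,0.04],1],[[0,0,0],[0,0,0],1],[[0,0,0],[0,0,0],1]]'>/dev/null
python3 st.py; python3 go.py .5032 .0306 .0661; python3 - <<'E'
from h import *
s=cam('scene'); cv2.imwrite('pics/c7.png',cv2.resize(s['img'][195:275,240:340],None,fx=7,fy=7,interpolation=cv2.INTER_CUBIC)[:,:,::-1])
for z in(.0842,.114): print(z,np.round(proj(s,np.array([*(F-xs*.001),z])),1))
for x in(-.011,.009): print(x,np.round(proj(s,np.array([*(F+xs*x-ys*.008),.083])),1))
for x in(-.0165,-.0125,.0125,.0165): print('leg tip',x,np.round(proj(s,np.array([*(F+xs*(x-.001)-ys*.008),.1])),1))
E
```

```text
t 29.78 stand xyz mm -2.4 -0.9 97.1 toolx yaw -176.89 z [-0.009  0.109 -0.994] f [ 0.5 -0.7 -0.1] w 0.0107 58.8 world [0.5033 0.028  0.0971]
to [0.5032 0.0306 0.0661] tool shift/0.3 [-0.0004 -0.0026  0.1035]
0.0842 [290.7 235.6]
0.114 [290.5 225.2]
-0.011 [289.3 237.9]
0.009 [295.6 236. ]
leg tip -0.0165 [287.1 232.6]
leg tip -0.0125 [288.4 232.2]
leg tip 0.0125 [296.2 230. ]
leg tip 0.0165 [297.5 229.6]
```

View pics/c7.png

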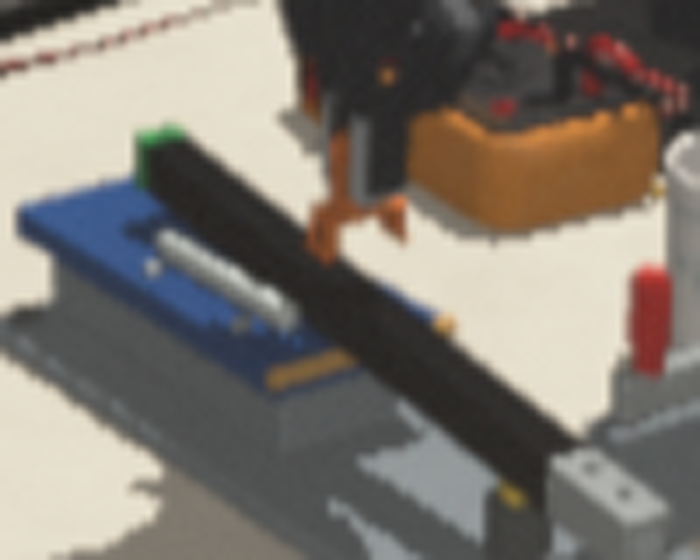

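The crop shows the clip upright in the fingers. Its leg tips at (286,232) and (297.6,229.3) agree with the predictions of (287,232.6) and (297.5,229.6), so it straddles the boom line. I'll lower it in stages.

```bash
python3 -m inch '[[[0,0,0],[0,0,0.04],1],[[0,0,0],[0,0,0.025],1],[[0,0,0],[0,0,0],1],[[0,0,0],[0,0,0],1]]'; python3 -m inch '[[[0,0,0],[0,0,0.015],1],[[0,0,0],[0,0,0.012],1],[[0,0,0],[0,0,0],1],[[0,0,0],[0,0,0],1]]'; python3 st.py; python3 go.py .5032 .0306 .0661
```

```text
clock: 30.17
eef_pos: [0.5043, 0.0311, 0.0783]
tool_rot: [-0.028, 0.998, 0.054, -0.002]
ft_force: [0.1, 0.2, -0.4]
grip_width: 0.0109
grasp_force: 58.8
clock: 30.5
eef_pos: [0.5041, 0.0323, 0.0698]
tool_rot: [-0.028, 0.998, 0.055, -0.003]
ft_force: [0.1, -0.3, -0.3]
grip_width: 0.0106
grasp_force: 58.8
t 30.5 stand xyz mm -1.2 3.4 69.8 toolx yaw -176.77 z [-0.008  0.109 -0.994] f [ 0.1 -0.3 -0.3] w 0.0106 58.8 world [0.5041 0.0323 0.0698]
to [0.5032 0.0306 0.0661] tool shift/0.3 [ 0.0033 -0.007   0.0118]
```

```bash
python3 -m inch '[[[0,0,0],[0.003,-0.007,0.005],1],[[0,0,0],[0,0,0.005],1],[[0,0,0],[0,0,0],1],[[0,0,0],[0,0,0],1]]'; python3 st.py; python3 go.py .5032 .0306 .0661;python3 cap.py|head -2
```

```text
clock: 30.83
eef_pos: [0.5034, 0.0304, 0.0667]
tool_rot: [-0.028, 0.998, 0.055, -0.002]
ft_force: [-0.2, 0.4, 0.3]
grip_width: 0.0108
grasp_force: 58.8
t 30.83 stand xyz mm -2.1 1.5 66.7 toolx yaw -176.79 z [-0.008  0.109 -0.994] f [-0.2  0.4  0.3] w 0.0108 58.8 world [0.5034 0.0304 0.0667]
to [0.5032 0.0306 0.0661] tool shift/0.3 [0.0006 0.0003 0.002 ]
[226 257] [229 263] [227.44 259.88] 25 | [259 213] [265 221] [261.57 215.71] 21
cap centre [  1.1 147.9  93. ] err 2.6 tail y@84 [  3.6 154.5  84. ]
```

```bash
for i in 1; do python3 -m inch '[[[0,0,0],[0,0,0.005],1],[[0,0,0],[0,0,0],1],[[0,0,0],[0,0,0],1]]'; python3 cap.py|head -2|tail -1; done; python3 -m inch '[[[0,0,0],[0,0,0.004],1],[[0,0,0],[0,0,0],1],[[0,0,0],[0,0,0],1]]'; python3 cap.py|head -2
```

```text
clock: 31.18
eef_pos: [0.5034, 0.0307, 0.0652]
tool_rot: [-0.028, 0.998, 0.055, -0.002]
ft_force: [0.0, -1.0, -0.1]
grip_width: 0.0102
grasp_force: 58.8
cap centre [  1.1 147.9  93. ] err 2.6 tail y@84 [  3.6 154.5  84. ]
clock: 31.53
eef_pos: [0.5038, 0.0306, 0.0646]
tool_rot: [-0.028, 0.998, 0.054, -0.002]
ft_force: [-1.2, -1.1, 3.7]
grip_width: 0.0108
grasp_force: 59.4
[226 257] [229 263] [227.44 259.88] 25 | [259 213] [265 220] [261.63 215.32] 19
cap centre [  1.  147.6  94.3] err 2.4 tail y@84 [  3.6 154.5  84. ]
```

```bash
python3 -m inch '[[[0,0,0],[0,0,-0.003],1],[[0,0,0],[0,0,0],1],[[0,0,0],[0,0,0],-0.4],[[0,0,0],[0,0,0],-0.4],[[0,0,0],[0,0,0],-0.4],[[0,0,0],[0,0,0],-0.4],[[0,0,0],[0,0,0],-0.4],[[0,0,0],[0,0,0],-0.4]]'; python3 -m inch '[[[0,0,0],[0,0,-0.03],-0.4],[[0,0,0],[0,0,-0.06],-0.4],[[0,0,0],[0,0,-0.12],-0.4],[[0,0,0],[0,0,-0.12],-0.4],[[0,0,0],[0.1,0,-0.05],-0.4],[[0,0,0],[0.13,0,0],-0.4],[[0,0,0],[0.13,0,0],-0.4],[[0,0,0],[0.13,0,0],-0.4],[[0,0,0],[0,0,0],-0.4],[[0,0,0],[0,0,0],-0.4]]'; python3 st.py; python3 cap.py|head -2; python3 - <<'E'
from h import *
c=cam('top');s=cam('scene')
a=cv2.resize(c['img'][215:285,200:340],None,fx=5,fy=5,interpolation=cv2.INTER_CUBIC)
b=cv2.resize(s['img'][205:255,235:340][:,:],None,fx=5,fy=5,interpolation=cv2.INTER_CUBIC); W=np.zeros((600,700,3),np.uint8); W[:350]=a; W[350:,:525]=b
cv2.imwrite('pics/c8.png',W[:,:,::-1])
q=pix(s,(6,120,80),(17,255,255),280,300,208,240); print('clip scene',q.min(0),q.max(0),q.mean(0),len(q))
b=pix(c,(6,150,110),(17,255,255),272,295,240,262); print('clip top',b.min(0),b.max(0),b.mean(0),len(b),stand(onz(c,*b.mean(0),.105)))
E
```

```text
clock: 32.3
eef_pos: [0.5035, 0.0307, 0.0649]
tool_rot: [-0.028, 0.998, 0.055, -0.002]
ft_force: [-0.3, -0.4, 0.4]
grip_width: 0.0597
grasp_force: 0.0
clock: 33.13
eef_pos: [0.3557, 0.0099, 0.1793]
tool_rot: [-0.028, 0.998, 0.054, -0.002]
ft_force: [0.4, -0.1, 0.9]
grip_width: 0.0601
grasp_force: 0.0
t 33.13 stand xyz mm -151.0 -6.6 179.3 toolx yaw -176.81 z [-0.007  0.109 -0.994] f [ 0.4 -0.1  0.9] w 0.0601 0.0 world [0.3557 0.0099 0.1793]
[226 257] [229 263] [227.5  259.77] 26 | [259 213] [265 220] [261.63 215.32] 19
cap centre [  1.2 147.5  94.3] err 2.8 tail y@84 [  4.  154.5  84. ]
clip scene [284 208] [299 239] [291.98728814 223.28813559] 236
clip top [277 242] [282 261] [279.76811594 254.37681159] 69 [-4.12890698e-02 -3.47074206e+00  1.05000000e+02]
```

View pics/c8.png

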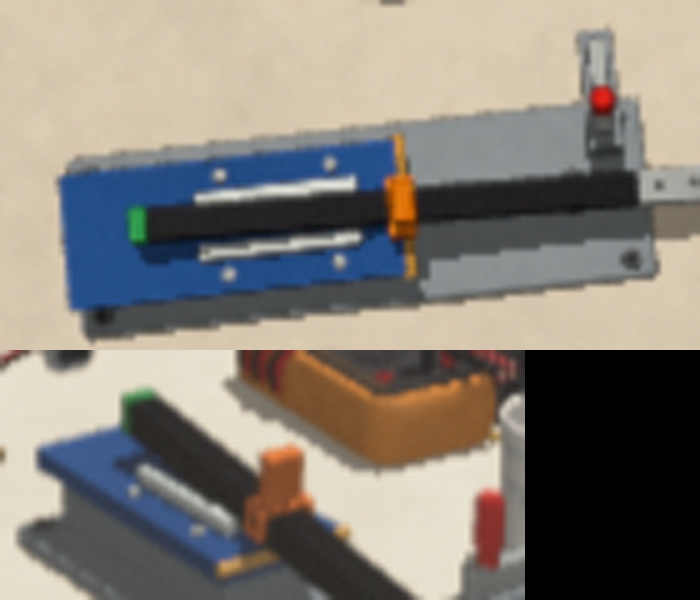

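The top view shows the clip astride the boom at crop (401,207), within about 2 mm of the brass edge. The boom is still sloping, with the tail cap steady at 94 mm, which puts the plunger about 7–8 mm pressed. The bolt is out, and the gripper is clear. I'm handing the job in.

```bash
python3 -c "
from workcell import workorder; print(workorder.job_done())"
```

```text
the job is handed in; nothing more can be done
None
```

I handed the job in at about 33 s of the 72 s: the bolt is withdrawn about 43 mm, the boom is tipped and resting with the plunger pressed an estimated 7–8 mm, the small clip sits astride it within about 2 mm of the fulcrum edge, and the mug, tape and bit box were left alone.

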